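Nozzle tips back on the rack in order of height

TASK

After the drill, put the four loose hose-nozzle tips back on the rack, one upright over each empty peg and seated right down on the plate, so that the row steps down in height from the tallest tip, which is already in place at one end, to the shortest at the other end. Do not push aside or knock over the lamp standing among them.

Things in the scene. Friction and masses are not known exactly. Their poses are not given: they have to be found in the camera images.
- tip_130: loose aluminium nozzle tip standing upright on its dark collar, 130 mm tall. From below: hollow coupling collar, 52 mm across (three 3 mm lugs on it), 28 mm high, open underneath with a 40 mm bore 28 mm deep; then a taper; the top 32 mm are a straight round outlet 26 mm across (grip it there, from above). Origin: centre of the underside; z up through the outlet. Round.
- tip_110: loose aluminium nozzle tip standing upright on its dark collar, 110 mm tall. From below: hollow coupling collar, 52 mm across (three 3 mm lugs on it), 28 mm high, open underneath with a 40 mm bore 28 mm deep; then a taper; the top 32 mm are a straight round outlet 30 mm across (grip it there, from above). Origin: centre of the underside; z up through the outlet. Round.
- tip_90: loose aluminium nozzle tip standing upright on its dark collar, 90 mm tall. From below: hollow coupling collar, 52 mm across (three 3 mm lugs on it), 28 mm high, open underneath with a 40 mm bore 28 mm deep; then a taper; the top 32 mm are a straight round outlet 34 mm across (grip it there, from above). Origin: centre of the underside; z up through the outlet. Round.
- tip_70: loose aluminium nozzle tip standing upright on its dark collar, 70 mm tall. From below: hollow coupling collar, 52 mm across (three 3 mm lugs on it), 28 mm high, open underneath with a 40 mm bore 28 mm deep; then a taper; the top 32 mm are a straight round outlet 38 mm across (grip it there, from above). Origin: centre of the underside; z up through the outlet. Round.
- tip_150: the tallest tip, of the same make, 150 mm tall, outlet 22 mm across, at one end of the row (which end varies), screwed fast on the rack: it cannot move. The rack is a grey plate fixed to the table, 370 x 75 mm, its top face 12 mm above the table. Origin: centre of the tip's underside, on the plate's top face, in line with the pegs; z up.
- peg_1: empty black peg on the rack plate, 20 mm in diameter, 25 mm high, top chamfered. The four pegs are alike, their numbers say nothing about their order: with the tallest tip they make one straight row, 72 mm apart. Origin: centre of its foot, on the plate's top face; z up, y along the row. A tip slips over it with 10 mm of play all round and rests on the plate.
- peg_2: empty black peg on the rack plate, 20 mm in diameter, 25 mm high, top chamfered. The four pegs are alike, their numbers say nothing about their order: with the tallest tip they make one straight row, 72 mm apart. Origin: centre of its foot, on the plate's top face; z up, y along the row. A tip slips over it with 10 mm of play all round and rests on the plate.
- peg_3: empty black peg on the rack plate, 20 mm in diameter, 25 mm high, top chamfered. The four pegs are alike, their numbers say nothing about their order: with the tallest tip they make one straight row, 72 mm apart. Origin: centre of its foot, on the plate's top face; z up, y along the row. A tip slips over it with 10 mm of play all round and rests on the plate.
- peg_4: empty black peg on the rack plate, 20 mm in diameter, 25 mm high, top chamfered. The four pegs are alike, their numbers say nothing about their order: with the tallest tip they make one straight row, 72 mm apart. Origin: centre of its foot, on the plate's top face; z up, y along the row. A tip slips over it with 10 mm of play all round and rests on the plate.
- lamp: yellow pocket lamp with rubber bands, standing on its tail among the tips: 92 mm tall, 38 mm in diameter, head 51 mm, 160 g, loose and easily knocked over; not part of the job. Origin: centre of its underside, z up.

How it is judged:
By the outcome, as a careful person would: the job done as asked, in the order asked, and still so for the second after the job is handed in, with the robot touching nothing.
It also fails if it takes over 112 s, if anything falls off the work surface, if the arm or the gripper's body presses on something with over 40 N, if the wrist force passes 120 N, or if a joint passes its speed limit or range.

ROBOT

A 6-joint arm with a two-finger parallel gripper is mounted at the origin on the work surface. World frame = base frame: x ahead of the robot, y to its left, z up, the work surface at z = 0. Lengths are in m, angles in rad, forces in N, time in s.
With the tool pointing down it reaches from about 0.3 to 0.875 m from the base axis. Payload 6.4 kg.
Tool frame: the origin (TCP) lies between the finger pads; the fingertips stand 8 mm ahead of it and the grasp point (between the pads) lies 11 mm behind it; y points along the fingers, x is the direction in which the jaws open and shut, and the axes are right-handed (so a half turn about y gives the same grasp; the last joint's range is limited). The gripper opens to 88 mm and grips with 3 to 60 N. Pads are 18 mm wide; open, the fingers measure 123 mm over their backs; the gripper's body (75 mm by 187 mm) begins 45 mm behind the grasp point.
Start: joints at [-1.426, 0.181, 1.607, -0, 1.354, -0.206], TCP at [0.198, -0.54, 0.247] pointing down, gripper open.
Joint ranges: [-2.99, 2.99], [-0.89, 2.07], [0.3, 2.58], [-1.14, 4.28], [0, 2.63], [-3.12, 3.12]. Speed limits (rad/s): [2.57, 2.57, 3.01, 3.14, 3.14, 3.14].

INTERFACE

Orientations are given as a rotation vector (axis times angle).
In Python, from workcell import ctrl, get_image, order, regions_of gives the robot as it stands.
- The arm moves only by the tool servo_tool, never from a script. Its argument "commands" is one flat list of numbers, 7 for each row, row after row: the shift along the tool's x, y, z in m, then the turn, a rotation vector about the tool's x, y, z in rad, then the gripper's target within -1 to 1 (shut at 1, half-way at 0, fully open at -1). In form: [dx, dy, dz, wx, wy, wz, fingers, dx, dy, dz, wx, wy, wz, fingers, ...]. A call has 1 to 10 rows; each row is the pose to reach, as a shift and turn from the pose measured when the call began, along the tool's axes at that moment; what a row does not reach only later rows make up. A row lasts 1/8 s, in which the tool goes at most 62.5 mm and 10.7 degrees, less where a joint would pass 70% of its speed; a pose out of reach is approached as far as the arm can. A call with a gripper value outside its range is refused whole. The fingers move at their own pace and stop on an object; "newtons" is the grip in N (left out, the last holds). Time passes only in rows, so rows that repeat a pose let the fingers close. It gives the time, the measured TCP pose, the force and the opening at its end, in the units of the state.
- ctrl.state(): the state, without advancing time (a new reading comes with each control period).
- get_image(name): name is "side" or "top" or "wrist"; returns a dict with "frame" (420x560x3 uint8, red, green, blue), "depth" (420x560 float32, m along the optical axis (not along the pixel's ray), 0 where there is no reading), "fx", "fy", "cx", "cy" (pixels), "k1" (the pictures are not rectified: a ray, as slopes to the right and down, at radius r is drawn at 1 + k1 r^2 times it, then the intrinsics apply), "world_from_camera" (4x4, takes a point from camera to world coordinates). Camera axes: x right, y up, looking along -z (the intrinsics and any distortion apply to the point x, -y, -z); pixel columns grow to the right and rows downward; lengths in m; the calibration is good to about 2 mm. A picture is of the moment at which its call begins.
- order.hand_in(): hands the job in, once; it reports no verdict.
Trained networks look in a picture, given as the dict that the camera call returned (one of the last four; its "shot" number tells which), for a name from the list of things; names that differ only in an ending like _2 or _b are one class to them, and where a whole thing is asked for, a point or a joint stands for the part that bears it (a point fixed in the world has none). Each returns a list of dicts, best first, with "confidence" (0 to 1); they miss things now and then, are a little off and sometimes report something else, mostly with a low value. They report only what shows in the picture. A call takes as long as a camera call.
- regions_of(picture, target): "region" (420x560 bool, what is visible of it) and "box" ([left, top, right, bottom] in pixels, round what is visible of it).
The state is a dict: "clock": time; "qpos": joint angles; "qvel": joint speeds; "joint_efforts": joint torques, N m; "position": TCP position; "eef_rot": TCP orientation; "wrist_force": force on the tool from outside, world axes, zero at the start; "torque": the same for the moment, N m; "width": finger opening in m.
Only numpy, scipy, OpenCV 4.12 (cv2) and the standard library are available. Lean on these libraries where they do the work, as an engineer would, in place of code of your own. Each camera call takes 0.05 s, during which the arm holds its last target. There are 200 camera calls.

## Working session

There is one attempt and no reset: what is moved stays moved. The work goes in short steps, Python scripts to look and compute and a tool call to move; the robot and the scene stay as the last step left them, time stands still between calls to the robot, and variables do not carry over. Pictures are saved under pics/ and viewed, about 12 in all and at most 16, crops included, and the job is handed in when it is done.

Besides the shell and the picture viewer there is one more tool, called after "Request:" as a command line: name --argument value ..., lists and objects as JSON in quotes. servo_tool: Moves the arm, as the interface text tells. Its arguments: {"type":"object","properties":{"commands":{"type":"array","items":{"type":"number"}},"newtons":{"type":"number"}},"required":["commands"]}

```bash
ls; mkdir -p pics
cat > h.py <<'E'
import numpy as np, cv2
from workcell import ctrl, get_image, order, regions_of
def cloud(p):
    h,w=p["depth"].shape
    v,u=np.mgrid[0:h,0:w].astype(float)
    xd=(u-p["cx"])/p["fx"]; yd=(v-p["cy"])/p["fy"]
    x,y=xd.copy(),yd.copy()
    for _ in range(10):
        f=1+p["k1"]*(x*x+y*y); x=xd/f; y=yd/f
    d=p["depth"]
    P=np.stack([x*d,-y*d,-d,np.ones_like(d)],-1)@np.array(p["world_from_camera"]).T
    P=P[...,:3]; P[d<=0]=np.nan
    return P
def save(p,n): cv2.imwrite("pics/"+n,p["frame"][...,::-1])
E
python3 - <<'E'
from h import *
s=ctrl.state(); print({k:np.round(v,3) for k,v in s.items()})
ims={}
for n in ["top","side"]:
    p=get_image(n); save(p,n+"0.png"); P=cloud(p)
    print(n,np.round(p["world_from_camera"],3).tolist(),p["fx"],p["k1"])
    for t in ["tip_130","tip_110","tip_90","tip_70","tip_150","peg_1","lamp"]:
        for r in regions_of(p,t):
            Q=P[r["region"]]; Q=Q[~np.isnan(Q[:,0])]
            if len(Q)==0: continue
            zt=np.percentile(Q[:,2],97); T=Q[Q[:,2]>zt-.006]
            print(t,round(r["confidence"],2),np.round(r["box"]),"med",np.round(np.median(Q,0),3),"ztop",round(zt,3),"topc",np.round((T.min(0)+T.max(0))/2,3),"ext",np.round(np.ptp(T,0),3))
E
```

```text
pics
{'clock': np.float64(0.0), 'qpos': array([-1.426,  0.182,  1.608,  0.   ,  1.354, -0.206]), 'qvel': array([ 0.   ,  0.002, -0.002, -0.001, -0.   , -0.002]), 'joint_efforts': array([-1.0000e-03, -4.3387e+01, -3.4185e+01,  7.0000e-02,  3.9000e-02,
       -0.0000e+00]), 'position': array([ 0.198, -0.539,  0.246]), 'eef_rot': array([-1.354,  0.948, -0.946]), 'wrist_force': array([-0.308, -0.337,  0.082]), 'torque': array([-0.093, -0.007, -0.017]), 'width': np.float64(0.088)}
top [[-0.001, 0.995, -0.1, 0.447], [-1.0, -0.001, -0.009, 0.006], [-0.009, 0.1, 0.995, 1.073], [0.0, 0.0, 0.0, 1.0]] 492.1576819986047 0.05071121257583691
tip_130 0.98 [348. 155. 379. 185.] med [ 0.617 -0.156  0.086] ztop 0.164 topc [ 0.624 -0.165  0.162] ext [0.022 0.023 0.008]
tip_130 0.82 [325. 248. 355. 274.] med [ 0.435 -0.115  0.086] ztop 0.094 topc [ 0.435 -0.122  0.092] ext [0.035 0.034 0.008]
tip_130 0.71 [210. 240. 241. 267.] med [0.449 0.114 0.07 ] ztop 0.133 topc [0.45  0.121 0.131] ext [0.025 0.025 0.008]
tip_130 0.67 [419. 247. 458. 274.] med [ 0.441 -0.305  0.066] ztop 0.113 topc [ 0.441 -0.317  0
[... 5562 characters left out ...]
55. 217.] med [ 0.428 -0.109  0.045] ztop 0.091 topc [ 0.433 -0.123  0.089] ext [0.034 0.038 0.007]
tip_150 0.64 [195. 305. 230. 357.] med [0.461 0.359 0.039] ztop 0.072 topc [0.472 0.35  0.07 ] ext [0.041 0.039 0.008]
peg_1 0.73 [216. 232. 230. 246.] med [0.605 0.128 0.019] ztop 0.038 topc [0.609 0.124 0.035] ext [0.016 0.015 0.007]
peg_1 0.65 [253. 204. 262. 215.] med [ 0.612 -0.016  0.02 ] ztop 0.038 topc [ 0.615 -0.019  0.036] ext [0.016 0.015 0.008]
peg_1 0.55 [266. 186. 275. 200.] med [ 0.617 -0.089  0.018] ztop 0.038 topc [ 0.618 -0.093  0.036] ext [0.017 0.016 0.008]
lamp 0.57 [302. 195. 325. 245.] med [0.45  0.008 0.071] ztop 0.094 topc [ 0.455 -0.005  0.092] ext [0.048 0.051 0.007]
```

```bash
python3 - <<'E'
from h import *
from scipy.spatial.transform import Rotation as R
s=ctrl.state(); M=R.from_rotvec(s["eef_rot"]).as_matrix(); print(np.round(M,3), np.degrees(np.arctan2(M[1,0],M[0,0])))
E
python3 -c "
import cv2;a=cv2.imread('pics/top0.png');cv2.imwrite('pics/top0c.png',cv2.resize(a[100:340],None,fx=1.42,fy=1.42))"
```

```text
[[ 0.344  0.     0.939]
 [-0.939 -0.     0.344]
 [ 0.    -1.     0.   ]] -69.90156323849881
```

View pics/side0.png

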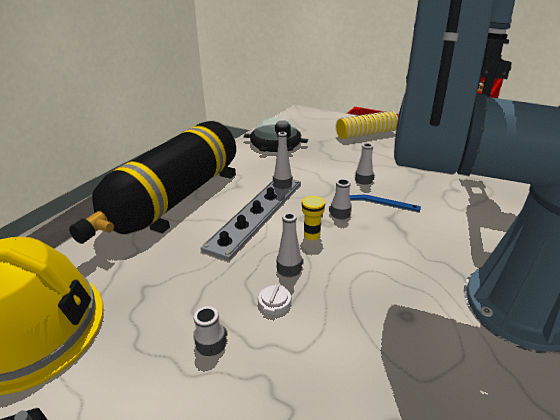

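View pics/top0.png

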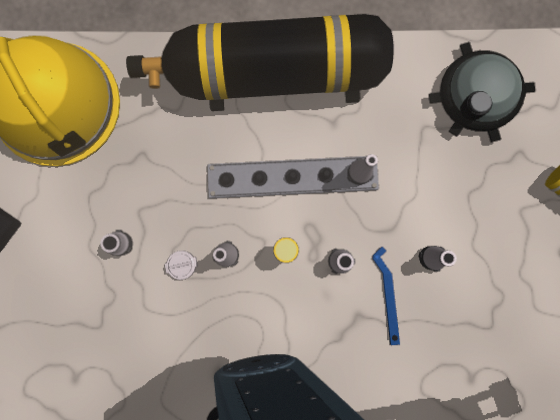

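Request:
servo_tool --commands '[-0.533,0,0.4626,0,-1.22,0,-1,-0.533,0,0.4626,0,-1.22,0,-1,-0.533,0,0.4626,0,-1.22,0,-1,-0.533,0,0.4626,0,-1.22,0,-1,-0.533,0,0.4626,0,-1.22,0,-1,-0.533,0,0.4626,0,-1.22,0,-1,-0.533,0,0.4626,0,-1.22,0,-1,-0.533,0,0.4626,0,-1.22,0,-1,-0.533,0,0.4626,0,-1.22,0,-1,-0.533,0,0.4626,0,-1.22,0,-1]' --newtons 25

```text
clock: 2.05
position: [0.4207, 0.0461, 0.2473]
eef_rot: [-1.571, -0.002, -0.001]
wrist_force: [0.8, 0.1, -0.1]
width: 0.0885
```

Request:
servo_tool --commands '[0.028,0,0.0745,0,0,0,-1,0.028,0,0.0745,0,0,0,-1,0.028,0,0.0745,0,0,0,-1,0.028,0,0.0745,0,0,0,-1]'

```text
clock: 2.55
position: [0.4485, 0.12, 0.2472]
eef_rot: [-1.572, -0.001, -0.001]
wrist_force: [0.4, -0.8, -0.3]
width: 0.0878
```

```bash
cat >> h.py <<'E'
from scipy.optimize import least_squares
def tops(p,t="tip_130",lo=-.02):
    """circle centre of the top rim of every region"""
    P=cloud(p); out=[]
    for r in regions_of(p,t):
        Q=P[r["region"]]; Q=Q[~np.isnan(Q[:,0])]
        if len(Q)<10: continue
        zt=np.percentile(Q[:,2],97); T=Q[Q[:,2]>zt-.006][:,:2].astype(np.float32)
        c,rad=cv2.minEnclosingCircle(T)
        print(t,round(r["confidence"],2),np.round(r["box"]),"ztop",round(zt,4),"c",np.round(c,4),"R",round(rad,4),"bb",np.round((T.min(0)+T.max(0))/2,4))
E
python3 - <<'E'
from h import *
print(np.round(ctrl.state()["position"],4))
p=get_image("wrist"); save(p,"w1.png"); tops(p)
q=get_image("top"); tops(q); tops(q,"peg_1"); tops(q,"lamp")
P=cloud(q); m=(P[...,2]>.09)&(P[...,0]>.66)&(abs(P[...,1])<.25); print("cyl min x",np.nanpercentile(P[m][:,0],1),np.nanmax(P[m][:,2]))
E
```

```text
[0.4485 0.12   0.2472]
tip_130 0.98 [249. 347. 288. 388.] ztop 0.0705 c [0.4397 0.013 ] R 0.1278 bb [0.4336 0.013 ]
tip_130 0.88 [397. 369. 429. 392.] ztop 0.0388 c [ 0.5554 -0.0038] R 0.1653 bb [ 0.5554 -0.0038]
tip_130 0.87 [255. 148. 307. 221.] ztop 0.1306 c [0.4467 0.1208] R 0.0138 bb [0.4468 0.121 ]
tip_130 0.78 [346. 152. 381. 186.] ztop 0.1643 c [ 0.6244 -0.1644] R 0.012 bb [ 0.6242 -0.1645]
tip_130 0.77 [423. 248. 460. 274.] ztop 0.1128 c [ 0.4422 -0.3166] R 0.0165 bb [ 0.4404 -0.3169]
tip_130 0.67 [326. 247. 356. 275.] ztop 0.0937 c [ 0.4346 -0.1214] R 0.0181 bb [ 0.4349 -0.1217]
peg_1 0.72 [254. 168. 267. 185.] ztop 0.0399 c [0.6138 0.0516] R 0.0097 bb [0.6141 0.0516]
peg_1 0.62 [217. 176. 234. 188.] ztop 0.0395 c [0.61   0.1225] R 0.0096 bb [0.6098 0.123 ]
peg_1 0.51 [284. 166. 302. 185.] ztop 0.0391 c [ 0.6179 -0.0199] R 0.0096 bb [ 0.6181 -0.0198]
peg_1 0.47 [316. 168. 332. 181.] ztop 0.0388 c [ 0.6206 -0.0924] R 0.0096 bb [ 0.6206 -0.0923]
lamp 0.58 [271. 237. 298. 261.] ztop 0.0961 c [ 0.4581 -0.0047] R 0.0254 bb [ 0.4576 -0.004 ]
cyl min x 0.7776923537784122 0.1574343499163543
```

View pics/w1.png

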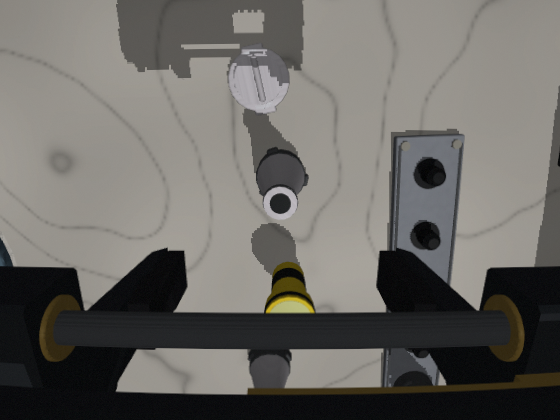

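Request:
servo_tool --commands '[-0.001,0.04,0.0005,0,0,0,-1,-0.001,0.08,0.0005,0,0,0,-1,-0.001,0.12,0.0005,0,0,0,-1,-0.001,0.14,0.0005,0,0,0,-1,-0.001,0.14,0.0005,0,0,0,-1,-0.001,0.14,0.0005,0,0,0,1,-0.001,0.14,0.0005,0,0,0,1,-0.001,0.14,0.0005,0,0,0,1,-0.001,0.14,0.0005,0,0,0,1,-0.001,0.14,0.0005,0,0,0,1]'

```text
clock: 4.1
position: [0.4481, 0.1203, 0.1076]
eef_rot: [-1.571, -0.001, -0.003]
wrist_force: [0.1, 0.8, -0.5]
width: 0.0405
```

Request:
servo_tool --commands '[0,0,0,0,0,0,1,0,0,0,0,0,0,1,0,0,0,0,0,0,1,0,0,0,0,0,0,1,0,-0.02,0,0,0,0,1,0,-0.06,0,0,0,0,1,0,-0.1,0,0,0,0,1,0,-0.12,0,0,0,0,1,0,-0.12,0,0,0,0,1]'

```text
clock: 5.22
position: [0.4487, 0.1204, 0.2288]
eef_rot: [-1.571, -0.003, -0.005]
wrist_force: [0.2, -0.4, -1.9]
width: 0.0249
```

Request:
servo_tool --commands '[0.02,0,-0.025,0,0,0,1,0.05,0,-0.062,0,0,0,1,0.08,0,-0.1,0,0,0,1,0.11,0,-0.137,0,0,0,1,0.14,0,-0.175,0,0,0,1,0.162,0,-0.202,0,0,0,1,0.171,0,-0.213,0,0,0,1,0.171,0,-0.213,0,0,0,1,0.171,0,-0.213,0,0,0,1]'

```text
clock: 6.35
position: [0.6186, -0.0915, 0.2292]
eef_rot: [-1.57, -0.003, -0.004]
wrist_force: [-0.2, 0.8, -2.0]
width: 0.0257
```

```bash
cat >> h.py <<'E'
def held(p,zmin,zmax=None):
    pass
E
python3 - <<'E'
from h import *
s=ctrl.state();print(np.round(s["position"],4),s["width"])
p=get_image("side"); save(p,"s1.png"); tops(p)
E
```

```text
[ 0.6186 -0.0915  0.2292] 0.025662629329022555
tip_130 0.87 [258. 107. 280. 165.] ztop 0.2503 c [ 0.6177 -0.087 ] R 0.0115 bb [ 0.6177 -0.086 ]
tip_130 0.84 [195. 303. 227. 355.] ztop 0.0717 c [0.4714 0.3497] R 0.0202 bb [0.4714 0.3498]
tip_130 0.82 [273. 133. 294. 191.] ztop 0.1626 c [ 0.6104 -0.141 ] R 0.0374 bb [ 0.6164 -0.141 ]
tip_130 0.8 [355. 143. 374. 183.] ztop 0.1124 c [ 0.4415 -0.3151] R 0.0147 bb [ 0.4399 -0.315 ]
tip_130 0.61 [328. 182. 353. 218.] ztop 0.0916 c [ 0.4327 -0.1218] R 0.0173 bb [ 0.4322 -0.1216]
```

View pics/s1.png

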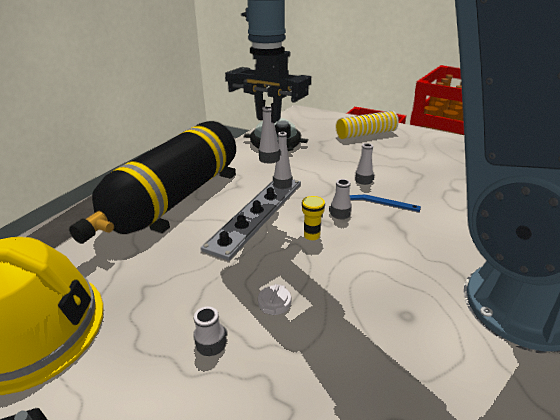

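Request:
servo_tool --commands '[0.001,0.03,-0.001,0,0,0,1,0.001,0.06,-0.001,0,0,0,1,0.001,0.08,-0.001,0,0,0,1,0.001,0.095,-0.001,0,0,0,1,0.001,0.104,-0.001,0,0,0,1,0.001,0.107,-0.001,0,0,0,1,0.001,0.107,-0.001,0,0,0,1,0.001,0.107,-0.001,0,0,0,1]'

```text
clock: 7.45
position: [0.621, -0.0927, 0.1236]
eef_rot: [-1.571, -0.005, -0.005]
wrist_force: [1.0, 0.8, -2.9]
width: 0.0255
```

Request:
servo_tool --commands '[-0.001,0.003,0,0,0,0,1,-0.001,0.003,0,0,0,0,1,-0.001,0.003,0,0,0,0,1]'

```text
clock: 7.82
position: [0.62, -0.0927, 0.1207]
eef_rot: [-1.571, -0.005, -0.005]
wrist_force: [-0.2, -0.2, -2.9]
width: 0.0255
```

Request:
servo_tool --commands '[0,0.002,0,0,0,0,1,0,0.002,0,0,0,0,1,0,0.002,0,0,0,0,0,0,0.002,0,0,0,0,-0.6,0,0.002,0,0,0,0,-0.6,0,0.002,0,0,0,0,-0.6,0,0.002,0,0,0,0,-0.6,0,-0.04,0,0,0,0,-0.6,0,-0.09,0,0,0,0,-1,0,-0.11,0,0,0,0,-1]'

```text
clock: 9.07
position: [0.6207, -0.0931, 0.2343]
eef_rot: [-1.573, -0.009, -0.009]
wrist_force: [0.7, -0.4, -0.2]
width: 0.0872
```

Run:
```python
from h import *
s=ctrl.state();print(np.round(s["position"],4),s["width"],s["wrist_force"])
p=get_image("side"); save(p,"s2.png"); tops(p)
p=get_image("top"); tops(p); tops(p,"lamp")
```

```text
[ 0.6207 -0.0931  0.2343] 0.08718809338796907 [ 0.67841554 -0.35343693 -0.18234564]
tip_130 0.69 [355. 144. 374. 186.] ztop 0.1119 c [ 0.4394 -0.3156] R 0.0142 bb [ 0.4381 -0.3157]
tip_130 0.68 [194. 307. 228. 357.] ztop 0.0718 c [0.4708 0.3503] R 0.0197 bb [0.4705 0.3503]
tip_130 0.65 [275. 132. 294. 190.] ztop 0.1628 c [ 0.6233 -0.1639] R 0.0116 bb [ 0.6227 -0.1633]
tip_130 0.64 [330. 180. 351. 218.] ztop 0.0916 c [ 0.4332 -0.124 ] R 0.0185 bb [ 0.4324 -0.124 ]
tip_130 0.57 [258. 150. 275. 201.] ztop 0.1431 c [ 0.6202 -0.0923] R 0.0143 bb [ 0.6197 -0.0921]
tip_130 0.94 [420. 247. 460. 277.] ztop 0.1129 c [ 0.4404 -0.3174] R 0.0166 bb [ 0.4404 -0.3174]
tip_130 0.68 [313. 161. 325. 185.] ztop 0.1404 c [ 0.6192 -0.0796] R 0.005 bb [ 0.6192 -0.0795]
tip_130 0.63 [103. 229. 134. 257.] ztop 0.0742 c [0.4717 0.3511] R 0.0196 bb [0.4716 0.3511]
tip_130 0.54 [346. 156. 376. 183.] ztop 0.1654 c [ 0.6045 -0.1438] R 0.0406 bb [ 0.6011 -0.1438]
lamp 0.6 [104. 229. 134. 256.] ztop 0.0742 c [0.4718 0.3506] R 0.0193 bb [0.4716 0.3503]
```

Request:
servo_tool --commands '[-0.02,0,-0.025,0,0,0,-1,-0.05,0,-0.062,0,0,0,-1,-0.09,0,-0.11,0,0,0,-1,-0.13,0,-0.16,0,0,0,-1,-0.16,0,-0.2,0,0,0,-1,-0.181,0,-0.2235,0,0,0,-1,-0.181,0,-0.2235,0,0,0,-1,-0.181,0,-0.2235,0,0,0,-1]'

```text
clock: 10.32
position: [0.437, -0.3149, 0.2262]
eef_rot: [-1.568, -0.001, -0.002]
wrist_force: [-0.1, 0.4, -0.3]
width: 0.0881
```

```bash
cat >> h.py <<'E'
from scipy.spatial.transform import Rotation as R
def go(x,y,z):
    s=ctrl.state(); r=R.from_rotvec(s["eef_rot"]); d=np.array([x,y,z])-s["position"]
    W=R.from_matrix(np.array([[1,0,0],[0,0,1],[0,-1,0.]]).T if 0 else np.array([[1,0,0],[0,0,1],[0,-1,0.]]))
    print("tool shift",np.round(r.inv().apply(d),4),"turn",np.round((r.inv()*W).as_rotvec(),4),"pos",np.round(s["position"],4),"w",round(s["width"],4),"F",np.round(s["wrist_force"],1))
E
python3 -c "
from h import *
go(.44,-.3165,.087)"
```

```text
tool shift [ 0.0027  0.1392 -0.002 ] turn [-0.0027 -0.0003  0.0021] pos [ 0.437  -0.3149  0.2262] w 0.0881 F [-0.1  0.4 -0.3]
```

Request:
servo_tool --commands '[0.003,0.04,-0.002,0,0,0,-1,0.003,0.08,-0.002,0,0,0,-1,0.003,0.12,-0.002,0,0,0,-1,0.003,0.139,-0.002,0,0,0,-1,0.003,0.139,-0.002,0,0,0,0,0.003,0.139,-0.002,0,0,0,1,0.003,0.139,-0.002,0,0,0,1,0.003,0.139,-0.002,0,0,0,1,0.003,0.139,-0.002,0,0,0,1,0.003,0.139,-0.002,0,0,0,1]'

```text
clock: 11.58
position: [0.4404, -0.3167, 0.0875]
eef_rot: [-1.568, -0.002, -0.002]
wrist_force: [1.5, 0.8, 1.2]
width: 0.0302
```

Request:
servo_tool --commands '[0,0,0,0,0,0,1,0,0,0,0,0,0,1,0,0,0,0,0,0,1,0,-0.02,0,0,0,0,1,0,-0.06,0,0,0,0,1,0,-0.1,0,0,0,0,1,0,-0.13,0,0,0,0,1,0,-0.14,0,0,0,0,1,0,-0.14,0,0,0,0,1]'

```text
clock: 12.7
position: [0.4399, -0.3169, 0.2271]
eef_rot: [-1.568, -0.002, -0.002]
wrist_force: [-1.5, -0.3, -2.5]
width: 0.029
```

```bash
python3 -c "
from h import *
go(.6165,-.0205,.227)"
```

```text
tool shift [0.1764 0.0012 0.2965] turn [-0.0023 -0.0004  0.0024] pos [ 0.4399 -0.3169  0.2271] w 0.029 F [-1.5 -0.3 -2.5]
```

Request:
servo_tool --commands '[0.01,-0.01,0.03,0,0,0,1,0.02,-0.02,0.08,0,0,0,1,0.03,-0.02,0.13,0,0,0,1,0.04,-0.02,0.18,0,0,0,1,0.05,-0.02,0.23,0,0,0,1,0.07,-0.02,0.27,0,0,0,1,0.11,-0.02,0.29,0,0,0,1,0.15,-0.02,0.2965,0,0,0,1,0.176,-0.02,0.2965,0,0,0,1,0.176,-0.02,0.2965,0,0,0,1]'

```text
clock: 13.95
position: [0.616, -0.0202, 0.2453]
eef_rot: [-1.568, 0.001, 0.001]
wrist_force: [-0.5, -0.7, -1.8]
width: 0.0296
```

```bash
python3 -c "
from h import *
go(.6165,-.0205,.0985)
p=get_image('side'); save(p,'s3.png'); tops(p)"
```

```text
tool shift [ 0.0007  0.1468 -0.0007] turn [-0.0032  0.0001 -0.0016] pos [ 0.616  -0.0202  0.2453] w 0.0296 F [-0.5 -0.7 -1.8]
tip_130 0.78 [329. 181. 353. 218.] ztop 0.0916 c [ 0.4319 -0.1242] R 0.0187 bb [ 0.4333 -0.1247]
tip_130 0.78 [194. 306. 226. 355.] ztop 0.0717 c [0.4711 0.3502] R 0.0197 bb [0.471 0.351]
tip_130 0.76 [257. 150. 279. 205.] ztop 0.1425 c [ 0.6191 -0.0933] R 0.0142 bb [ 0.6167 -0.0933]
tip_130 0.73 [239. 107. 268. 160.] ztop 0.268 c [ 0.6159 -0.0181] R 0.0137 bb [ 0.6153 -0.0173]
tip_130 0.73 [274. 131. 293. 188.] ztop 0.1628 c [ 0.6227 -0.1634] R 0.0116 bb [ 0.6226 -0.1647]
```

Request:
servo_tool --commands '[0,0.04,-0.001,0,0,0,1,0,0.08,-0.001,0,0,0,1,0,0.11,-0.001,0,0,0,1,0,0.13,-0.001,0,0,0,1,0,0.14,-0.001,0,0,0,1,0,0.145,-0.001,0,0,0,1,0,0.146,-0.001,0,0,0,1,0,0.146,-0.001,0,0,0,1,0,0.146,-0.001,0,0,0,1]'

```text
clock: 15.18
position: [0.6149, -0.021, 0.1008]
eef_rot: [-1.568, 0.001, 0.0]
wrist_force: [0.7, 0.5, -1.5]
width: 0.0294
```

Request:
servo_tool --commands '[0.001,0.002,0,0,0,0,1,0.001,0.002,0,0,0,0,1,0.001,0.002,0,0,0,0,0,0.001,0.002,0,0,0,0,-0.6,0.001,0.002,0,0,0,0,-0.6,0.001,0.002,0,0,0,0,-0.6,0.001,0.002,0,0,0,0,-0.6,0.001,-0.04,0,0,0,0,-0.6,0.001,-0.09,0,0,0,0,-1,0.001,-0.11,0,0,0,0,-1]'

```text
clock: 16.42
position: [0.6175, -0.0216, 0.2143]
eef_rot: [-1.569, -0.003, -0.004]
wrist_force: [-0.0, -1.4, -0.4]
width: 0.0871
```

```bash
python3 -c "
from h import *
go(.434,-.1225,.21)
p=get_image('side'); save(p,'s4.png'); tops(p)"
```

```text
tool shift [-0.1835  0.0033 -0.101 ] turn [-0.0017 -0.0003  0.0047] pos [ 0.6175 -0.0216  0.2143] w 0.0871 F [-0.  -1.4 -0.4]
tip_130 0.96 [273. 133. 295. 190.] ztop 0.1597 c [ 0.62 -0.16] R 0.0085 bb [ 0.6197 -0.1606]
tip_130 0.84 [328. 181. 354. 218.] ztop 0.092 c [ 0.4329 -0.1224] R 0.0176 bb [ 0.4327 -0.1226]
tip_130 0.69 [197. 305. 227. 356.] ztop 0.072 c [0.471 0.35 ] R 0.0198 bb [0.4701 0.3501]
tip_130 0.64 [245. 168. 270. 215.] ztop 0.1233 c [ 0.6155 -0.0236] R 0.0166 bb [ 0.6157 -0.0225]
```

Request:
servo_tool --commands '[-0.03,0,-0.016,0,0,0,-1,-0.07,0,-0.039,0,0,0,-1,-0.12,0,-0.066,0,0,0,-1,-0.16,0,-0.088,0,0,0,-1,-0.1835,0,-0.101,0,0,0,-1,-0.1835,0,-0.101,0,0,0,-1,-0.1835,0,-0.101,0,0,0,-1]'

```text
clock: 17.4
position: [0.434, -0.1222, 0.2115]
eef_rot: [-1.568, -0.002, -0.003]
wrist_force: [-0.2, 0.1, -0.5]
width: 0.0884
```

```bash
python3 -c "
from h import *
go(.434,-.1225,.067)"
```

```text
tool shift [-0.0005  0.1445 -0.0007] turn [-0.0027 -0.0006  0.0035] pos [ 0.434  -0.1222  0.2115] w 0.0884 F [-0.2  0.1 -0.5]
```

Request:
servo_tool --commands '[0,0.04,-0.001,0,0,0,-1,0,0.08,-0.001,0,0,0,-1,0,0.12,-0.001,0,0,0,-1,0,0.144,-0.001,0,0,0,-1,0,0.144,-0.001,0,0,0,0,0,0.144,-0.001,0,0,0,1,0,0.144,-0.001,0,0,0,1,0,0.144,-0.001,0,0,0,1,0,0.144,-0.001,0,0,0,1,0,0.144,-0.001,0,0,0,1]'

```text
clock: 18.65
position: [0.4344, -0.1228, 0.0678]
eef_rot: [-1.568, -0.002, -0.003]
wrist_force: [-1.1, -0.4, 3.0]
width: 0.0332
```

Request:
servo_tool --commands '[0,0,0,0,0,0,1,0,0,0,0,0,0,1,0,0,0,0,0,0,1,0,-0.02,0,0,0,0,1,0,-0.06,0,0,0,0,1,0,-0.1,0,0,0,0,1,0,-0.14,0,0,0,0,1,0,-0.16,0,0,0,0,1,0,-0.16,0,0,0,0,1]'

```text
clock: 19.77
position: [0.4346, -0.1236, 0.2288]
eef_rot: [-1.57, -0.004, -0.005]
wrist_force: [0.2, -0.4, -1.3]
width: 0.0331
```

```bash
python3 -c "
from h import *
go(.613,.0515,.227)"
```

```text
tool shift [0.1783 0.0031 0.1752] turn [-0.001  -0.0006  0.006 ] pos [ 0.4346 -0.1236  0.2288] w 0.0331 F [ 0.2 -0.4 -1.3]
```

Request:
servo_tool --commands '[0.02,0,0.02,0,0,0,1,0.05,0,0.05,0,0,0,1,0.09,0,0.09,0,0,0,1,0.13,0,0.13,0,0,0,1,0.16,0,0.157,0,0,0,1,0.178,0,0.175,0,0,0,1,0.178,0,0.175,0,0,0,1,0.178,0,0.175,0,0,0,1]'

```text
clock: 20.78
position: [0.6115, 0.051, 0.2282]
eef_rot: [-1.57, -0.002, -0.003]
wrist_force: [0.3, 1.2, -3.3]
width: 0.0331
```

```bash
python3 -c "
from h import *
go(.613,.0515,.079)
p=get_image('side'); save(p,'s5.png'); tops(p)
p=get_image('top'); tops(p,'lamp')"
```

```text
tool shift [0.0011 0.1492 0.0003] turn [-0.001  -0.0005  0.0028] pos [0.6115 0.051  0.2282] w 0.0331 F [ 0.3  1.2 -3.3]
tip_130 0.97 [259. 148. 280. 203.] ztop 0.1433 c [ 0.6204 -0.0918] R 0.0146 bb [ 0.6194 -0.0915]
tip_130 0.95 [195. 307. 226. 356.] ztop 0.0717 c [0.4714 0.35  ] R 0.0197 bb [0.4716 0.3502]
tip_130 0.71 [223. 125. 251. 171.] ztop 0.2527 c [0.6122 0.0503] R 0.0201 bb [0.6125 0.0504]
tip_130 0.65 [245. 166. 268. 214.] ztop 0.1234 c [ 0.6153 -0.0225] R 0.0163 bb [ 0.6144 -0.0225]
tip_130 0.61 [274. 132. 294. 190.] ztop 0.163 c [ 0.6216 -0.1642] R 0.0117 bb [ 0.6226 -0.1647]
lamp 0.77 [276. 238. 299. 264.] ztop 0.0974 c [ 0.4584 -0.0048] R 0.0246 bb [ 0.4586 -0.0079]
```

Request:
servo_tool --commands '[0.001,0.04,0,0,0,0,1,0.001,0.08,0,0,0,0,1,0.001,0.11,0,0,0,0,1,0.001,0.13,0,0,0,0,1,0.001,0.142,0,0,0,0,1,0.001,0.148,0,0,0,0,1,0.001,0.149,0,0,0,0,1,0.001,0.149,0,0,0,0,1,0.001,0.149,0,0,0,0,1]'

```text
clock: 22.1
position: [0.6146, 0.0506, 0.0818]
eef_rot: [-1.57, -0.004, -0.007]
wrist_force: [0.4, -0.3, -2.3]
width: 0.0336
```

Request:
servo_tool --commands '[-0.001,0.002,0.001,0,0,0,1,-0.001,0.003,0.001,0,0,0,1,-0.001,0.003,0.001,0,0,0,0,-0.001,0.003,0.001,0,0,0,-0.6,-0.001,0.003,0.001,0,0,0,-0.6,-0.001,0.003,0.001,0,0,0,-0.6,-0.001,0.003,0.001,0,0,0,-0.6,-0.001,-0.04,0.001,0,0,0,-0.6,-0.001,-0.09,0.001,0,0,0,-1,-0.001,-0.12,0.001,0,0,0,-1]'

```text
clock: 23.35
position: [0.6137, 0.0515, 0.2047]
eef_rot: [-1.57, -0.007, -0.009]
wrist_force: [0.6, -0.1, -0.2]
width: 0.0872
```

```bash
python3 -c "
from h import *
go(.4715,.3505,.19)
p=get_image('side'); save(p,'s6.png'); tops(p)"
```

```text
tool shift [-0.1428  0.0134  0.2988] turn [-0.0005 -0.0015  0.0103] pos [0.6137 0.0515 0.2047] w 0.0872 F [ 0.6 -0.1 -0.2]
tip_130 0.95 [259. 150. 281. 202.] ztop 0.1429 c [ 0.6193 -0.092 ] R 0.0135 bb [ 0.6173 -0.0919]
tip_130 0.84 [247. 167. 269. 215.] ztop 0.1235 c [ 0.6166 -0.0225] R 0.0169 bb [ 0.6164 -0.0219]
tip_130 0.64 [192. 304. 228. 356.] ztop 0.0717 c [0.4718 0.3498] R 0.0198 bb [0.4714 0.3499]
tip_130 0.63 [227. 189. 251. 228.] ztop 0.1037 c [0.612  0.0513] R 0.0187 bb [0.6123 0.0522]
tip_130 0.6 [275. 132. 294. 188.] ztop 0.1627 c [ 0.6218 -0.1633] R 0.0106 bb [ 0.6217 -0.1638]
```

Request:
servo_tool --commands '[-0.02,0,0.04,0,0,0.01,-1,-0.04,0,0.09,0,0,0.01,-1,-0.07,0,0.14,0,0,0.01,-1,-0.095,0,0.2,0,0,0.01,-1,-0.12,0,0.25,0,0,0.01,-1,-0.143,0.01,0.299,0,0,0.01,-1,-0.143,0.01,0.299,0,0,0.01,-1,-0.143,0.01,0.299,0,0,0.01,-1]'

```text
clock: 24.45
position: [0.4725, 0.3501, 0.1931]
eef_rot: [-1.572, -0.002, -0.003]
wrist_force: [0.2, -0.4, 0.2]
width: 0.0881
```

```bash
python3 -c "
from h import *
go(.4715,.3505,.047)
p=get_image('wrist'); save(p,'w2.png')
p=get_image('side'); P=cloud(p)
m=(P[...,2]>.03)&(P[...,2]<.15)&(P[...,0]>.42)&(P[...,0]<.62)&(P[...,1]>.25)&(P[...,1]<.46)
Q=P[m]; Q=Q[np.hypot(Q[:,0]-.4715,Q[:,1]-.3505)>.035]; print(len(Q), Q.min(0) if len(Q) else '',Q.max(0) if len(Q) else '')"
```

```text
tool shift [-0.0015  0.1461  0.0006] turn [ 0.0012 -0.0007  0.0036] pos [0.4725 0.3501 0.1931] w 0.0881 F [ 0.2 -0.4  0.2]
0
```

View pics/w2.png

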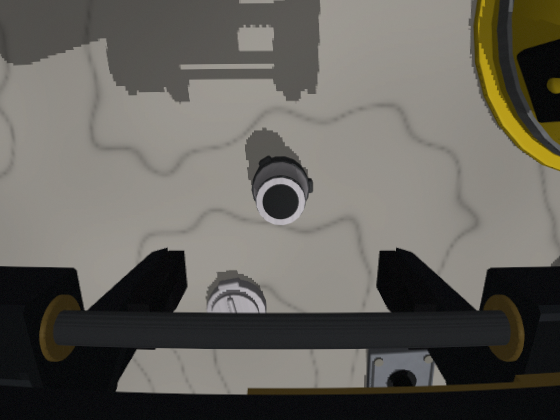

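Request:
servo_tool --commands '[-0.001,0.04,0.0005,0,0,0,-1,-0.001,0.08,0.0005,0,0,0,-1,-0.001,0.12,0.0005,0,0,0,-1,-0.001,0.146,0.0005,0,0,0,-1,-0.001,0.146,0.0005,0,0,0,0,-0.001,0.146,0.0005,0,0,0,1,-0.001,0.146,0.0005,0,0,0,1,-0.001,0.146,0.0005,0,0,0,1,-0.001,0.146,0.0005,0,0,0,1,-0.001,0.146,0.0005,0,0,0,1]'

```text
clock: 25.8
position: [0.473, 0.35, 0.0483]
eef_rot: [-1.571, -0.001, -0.006]
wrist_force: [-2.1, -0.4, 4.4]
width: 0.0376
```

Request:
servo_tool --commands '[0,0,0,0,0,0,1,0,0,0,0,0,0,1,0,0,0,0,0,0,1,0,-0.02,0,0,0,0,1,0,-0.06,0,0,0,0,1,0,-0.1,0,0,0,0,1,0,-0.14,0,0,0,0,1,0,-0.15,0,0,0,0,1,0,-0.15,0,0,0,0,1]'

```text
clock: 26.92
position: [0.4723, 0.35, 0.1986]
eef_rot: [-1.571, -0.002, -0.006]
wrist_force: [-0.2, 0.2, -2.5]
width: 0.0373
```

```bash
python3 -c "
from h import *
go(.6095,.123,.197)"
```

```text
tool shift [ 0.1378  0.0023 -0.2267] turn [ 0.     -0.0028  0.0054] pos [0.4723 0.35   0.1986] w 0.0373 F [-0.2  0.2 -2.5]
```

Request:
servo_tool --commands '[0.012,0,-0.02,0,0,0.005,1,0.034,0,-0.055,0,0,0.005,1,0.062,0,-0.1,0,0,0.005,1,0.092,0,-0.15,0,0,0.005,1,0.12,0,-0.195,0,0,0.005,1,0.138,0,-0.227,0,0,0.005,1,0.138,0,-0.227,0,0,0.005,1,0.138,0,-0.227,0,0,0.005,1]'

```text
clock: 27.92
position: [0.6084, 0.1231, 0.1973]
eef_rot: [-1.57, 0.005, 0.0]
wrist_force: [0.4, 1.4, -1.6]
width: 0.0371
```

```bash
python3 -c "
from h import *
go(.6095,.123,.0605)
p=get_image('side'); save(p,'s7.png'); tops(p)"
```

```text
tool shift [ 1.500e-03  1.368e-01 -1.000e-04] turn [-0.0005 -0.003  -0.0032] pos [0.6084 0.1231 0.1973] w 0.0371 F [ 0.4  1.4 -1.6]
tip_130 0.86 [259. 150. 280. 204.] ztop 0.1429 c [ 0.6188 -0.0902] R 0.012 bb [ 0.6187 -0.0899]
tip_130 0.84 [248. 167. 269. 214.] ztop 0.1233 c [ 0.6153 -0.0205] R 0.0146 bb [ 0.6155 -0.0201]
tip_130 0.83 [206. 149. 232. 194.] ztop 0.2208 c [0.6092 0.1239] R 0.0205 bb [0.6092 0.1243]
tip_130 0.79 [227. 185. 253. 229.] ztop 0.1036 c [0.6122 0.0511] R 0.0188 bb [0.6119 0.0518]
tip_130 0.66 [274. 133. 293. 189.] ztop 0.1633 c [ 0.6233 -0.1644] R 0.0122 bb [ 0.6231 -0.1642]
```

Request:
servo_tool --commands '[0.001,0.04,0,0,0,0,1,0.001,0.075,0,0,0,0,1,0.001,0.1,0,0,0,0,1,0.001,0.12,0,0,0,0,1,0.001,0.13,0,0,0,0,1,0.001,0.135,0,0,0,0,1,0.001,0.136,0,0,0,0,1,0.001,0.136,0,0,0,0,1,0.001,0.136,0,0,0,0,1]'

```text
clock: 29.15
position: [0.6099, 0.1238, 0.063]
eef_rot: [-1.57, 0.001, -0.001]
wrist_force: [0.1, -0.3, -1.7]
width: 0.0372
```

Request:
servo_tool --commands '[0,0.002,-0.001,0,0,0,1,0,0.003,-0.001,0,0,0,1,0,0.003,-0.001,0,0,0,0,0,0.003,-0.001,0,0,0,-0.6,0,0.003,-0.001,0,0,0,-0.6,0,0.003,-0.001,0,0,0,-0.6,0,0.003,-0.001,0,0,0,-0.6,0,-0.04,-0.001,0,0,0,-0.6,0,-0.09,-0.001,0,0,0,-1,0,-0.12,-0.001,0,0,0,-1]'

```text
clock: 30.4
position: [0.6109, 0.1228, 0.1859]
eef_rot: [-1.57, -0.001, -0.003]
wrist_force: [-0.4, 0.4, -0.2]
width: 0.0873
```

Request:
servo_tool --commands '[-0.02,-0.06,0,0,0,0,-1,-0.05,-0.1,0.04,0,0,0,-1,-0.1,-0.12,0.09,0,0,0,-1,-0.13,-0.12,0.14,0,0,0,-1,-0.13,-0.12,0.14,0,0,0,-1,-0.13,-0.12,0.14,0,0,0,-1]'

```text
clock: 31.15
position: [0.4807, 0.2632, 0.3056]
eef_rot: [-1.571, -0.003, -0.003]
wrist_force: [-0.4, 0.1, -1.0]
width: 0.0883
```

```bash
python3 -c "
from h import *
go(.6095,.123,.0605)
p=get_image('side'); save(p,'s8.png'); tops(p)
p=get_image('top'); save(p,'t8.png'); tops(p); tops(p,'lamp')
a=cv2.imread('pics/s8.png')[80:320,150:430]; cv2.imwrite('pics/s8c.png',cv2.resize(a,None,fx=2.5,fy=2.5,interpolation=cv2.INTER_CUBIC))"
```

```text
tool shift [ 0.128   0.2455 -0.1402] turn [0.     0.0001 0.0033] pos [0.4807 0.2632 0.3056] w 0.0883 F [-0.4  0.1 -1. ]
tip_130 0.97 [274. 132. 295. 189.] ztop 0.1631 c [ 0.6231 -0.1641] R 0.0115 bb [ 0.623  -0.1649]
tip_130 0.85 [247. 166. 268. 214.] ztop 0.1234 c [ 0.6151 -0.0219] R 0.015 bb [ 0.6115 -0.0213]
tip_130 0.81 [231. 191. 252. 229.] ztop 0.1035 c [0.612  0.0524] R 0.0184 bb [0.6116 0.0517]
tip_130 0.71 [260. 148. 279. 202.] ztop 0.1433 c [ 0.6203 -0.0915] R 0.0139 bb [ 0.6191 -0.0905]
tip_130 0.7 [212. 209. 238. 246.] ztop 0.0837 c [0.6096 0.1235] R 0.0206 bb [0.61   0.1231]
tip_130 0.86 [346. 156. 381. 185.] ztop 0.1642 c [ 0.6248 -0.1638] R 0.0114 bb [ 0.6244 -0.1636]
tip_130 0.8 [213. 163. 239. 189.] ztop 0.0857 c [0.6111 0.124 ] R 0.0196 bb [0.6109 0.1239]
tip_130 0.69 [280. 158. 309. 195.] ztop 0.1249 c [ 0.6174 -0.0213] R 0.0158 bb [ 0.6167 -0.0208]
tip_130 0.69 [245. 163. 269. 189.] ztop 0.1051 c [0.6145 0.0526] R 0.0175 bb [0.6137 0.0527]
tip_130 0.55 [310. 157. 336. 188.] ztop 0.145 c [ 0.621  -0.0906] R 0.013 bb [ 0.6211 -0.0901]
lamp 0.79 [272. 240. 297. 263.] ztop 0.0964 c [ 0.458  -0.0051] R 0.0252 bb [ 0.4576 -0.005 ]
```

View pics/s8c.png

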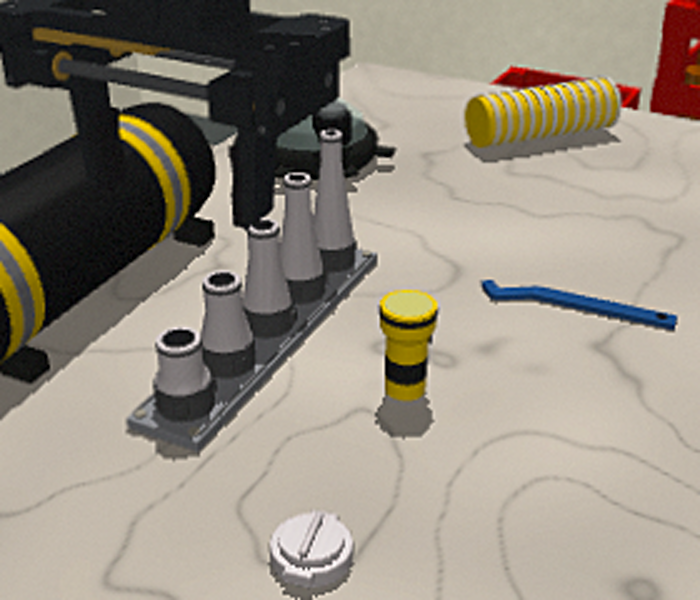

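View pics/t8.png

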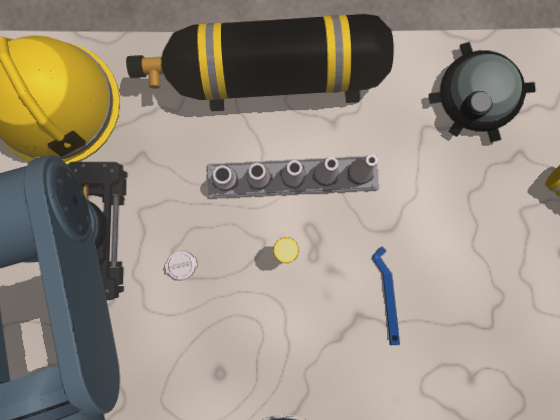

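The row steps down cleanly from the tallest tip (top view: (371,160), (332,165), (294,168), (257,170), (222,175)). The lamp is still upright at (286,250), and the gripper is well clear of everything.

```bash
python3 -c "
from workcell import order
print(order.hand_in())"
```

```text
the job is handed in; nothing more can be done
None
```

The four loose tips are on their pegs and the job is handed in, at about 31 s of the 112 s allowed. From the fixed 150 mm tip the row runs 130, 110, 90, 70 mm.

- **Seating:** the measured tops were about 0.143, 0.123, 0.104 and 0.084 m. That is 1–2 mm above the values for tips resting on the plate, the same offset the fixed tip showed. The top camera read another 1–2 mm higher, close to the stated calibration error.
- **Position:** all tip centres were within about 2–3 mm of the pegs measured beforehand, against 10 mm of play.
- **Lamp:** it stands where it started, to within about 1 mm.
- **Contact:** the forces reported after each move stayed under 5 N, and at the end the open gripper was well clear of everything.

No final check failed. Along the way, the detector gave a few false or merged regions, such as naming a tip as the lamp once. I discarded these because their positions and heights did not fit.

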